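# Set the turn wheel and ring the desk bell

### The arm

A 6-joint arm with a two-finger parallel gripper is mounted at the origin on the work surface. World frame = base frame: x ahead of the robot, y to its left, z up, the work surface at z = 0. Lengths are in m, angles in rad, forces in N, time in s.
With the tool pointing down it reaches from about 0.3 to 0.85 m from the base axis. Payload 5.4 kg.
Tool frame: the origin (TCP) lies at the very end of the fingers, on their centre line; the grasp point (between the pads) lies 19 mm behind it; z points along the fingers, y is the line along which they close (so a half turn about z gives the same grasp; the last joint's range is limited). The gripper opens to 85 mm and grips with 20 to 120 N. Pads are 22 mm wide; open, the fingers measure 114 mm over their backs; the gripper's body (76 mm by 85 mm) begins 54 mm behind the grasp point. The pads swing forward as they close: fully open they stand 13 mm farther back than shut.
Start: joints at [-1.39, 0.158, 1.597, -0, 1.386, -0.21], TCP at [0.219, -0.532, 0.231] pointing down, gripper open.
Joint ranges: [-2.91, 2.91], [-0.94, 2.29], [0.18, 2.7], [-1.29, 4.43], [0.17, 2.64], [-3, 3]. Speed limits (rad/s): [2.57, 2.57, 3.14, 3.14, 3.14, 3.14].

### API

Orientations are given as a 3x3 rotation matrix whose columns are the frame's x, y, z axes.
In Python, from station import * gives the robot as it stands. The module is installed in compiled form; this text tells all that it offers.
- The arm moves only by the shell command python3 -m pendant 'ROWS' [FORCE]. ROWS is JSON, a list that holds one entry, the list of rows, each a list of 7 numbers: the opening in per cent of the stroke, from 0 (shut) to 100 (fully open), then the shift along the tool's x, y, z in m, then the turn, a rotation vector about the tool's x, y, z in degrees. In form: [[[fingers, x, y, z, rx, ry, rz], ...]]. A call has exactly 8 rows; each row is the pose to reach, as a shift and turn from the pose commanded when the call began, along the tool's axes at that moment; what a row does not reach only later rows make up. A row lasts 1/10 s, in which the tool goes at most 50 mm and 8.59 degrees, less where a joint would pass 70% of its speed; a pose out of reach is approached as far as the arm can. A call with a gripper value outside its range is refused whole. The fingers move at their own pace and stop on an object; FORCE is the grip in N (left out, the last holds). Time passes only in rows, so rows that repeat a pose let the fingers close, or fill a call up. It gives the time, the measured TCP pose, the force, the opening and the grip force at its end, in the units of the state.
- get_obs(): the state, without advancing time (a new reading comes with each control period).
- grab_frame(name): name is "scene" or "top" or "wrist"; returns the picture (480x640x3 uint8, red, green, blue); there is no depth.
- calibration(name): a dict with "camera_matrix" (3x3 intrinsics, pixels), "D" ([k1, k2, p1, p2, k3] as OpenCV has them; the pictures are not rectified), "extrinsics" (4x4, takes a point from world to camera coordinates). Camera axes: x right, y up, looking along -z (the intrinsics and any distortion apply to the point x, -y, -z); pixel columns grow to the right and rows downward; lengths in m; the calibration is good to about 2 mm. A picture is of the moment at which its call begins: read the wrist's pose just before it. calibration takes no time and is no camera call; for the wrist camera it gives the pose at the moment of the call.
- finish_job(): hands the job in; it is judged then, once.
The state is a dict: "time_s": time; "q": joint angles; "qvel": joint speeds; "joint_efforts": joint torques, N m; "eef_pos": TCP position; "ee_rot": TCP orientation; "ft_force": force on the tool from outside, world axes, zero at the start; "torque": the same for the moment, N m; "grip_width": finger opening in m; "finger_force": force on a finger pad.
Only numpy, scipy, OpenCV 4.12 (cv2) and the standard library are available. Lean on these libraries where they do the work, as an engineer would, in place of code of your own. Each camera call takes 0.05 s, during which the arm holds its last target. There are 200 camera calls.

### The job

At the clinic's reception counter, call the next patient: with a fingertip, flick the ribbed wheel of the turn stand forward (its top moving towards the pointer posts), click by click, until its one long rib rests exactly between the two pointers, and not past them. Then take the finger off the wheel and press the button of the desk bell fully down and let it come up again. Only touch these, lift or carry nothing, and leave the bottle, pen cup and stapler where they stand.

Things in the scene. Friction and masses are not known exactly. Their poses are not given: they have to be found in the camera images.
- turn_stand: Turn stand fixed to the counter at any yaw up to 0.5 rad: dark steel base 150 x 108 x 12 mm (x, y, z), origin centre of underside, own +x forward. On it a white ribbed wheel between steel cheeks (82 mm high, y = +-32 to 37 mm), a dark can on the +y side (96 mm high, y 37 to 51 mm) and two pointer posts at x = +60, y = +-37 mm, 97 mm high.
- axle (a point): Centre of the wheel, 70 mm above the stand's origin; the level axle runs along the stand's y. Hub radius 38 mm, width 24 mm (y -12 to +12). Eight square-sided radial ribs 45 degrees apart, 6 mm thick, reach to radius 55 mm; all 24 mm wide but one, the long rib, 52 mm. At rest the tips of the ribs are at x = -51, -21, +21, +51 mm and 91, 121, 121, 91 mm high.
- rear_top (a point): Fixed point of the stand where, at rest on any click, the tip of the rear one of the two topmost ribs is: x = -21, y = 0, 121 mm high. Pushing that rib from behind, forward over the top to x = +21 mm, is one click; behind it there is free room above 100 mm height.
- wheel (a joint): Turn of the ribbed wheel, rad, no end stops; grows as its top moves forward (stand's +x). A spring catch holds it at every multiple of 0.785 (45 degrees) and pulls it to the nearest when let go, so a push past half a click completes itself; about 2 N at the rib tip. 0 when the long rib is between the pointers; starts two to four clicks before: about -1.57, -2.36 or -3.14.
- long_rib (a point): Middle of the outer edge of the long rib (radius 55 mm from the axle), white like the others but 52 mm wide, so it sticks out 14 mm on each side of the wheel.
- pointer (a point): The point midway between the tips of the two steel pointers at the front of the turn stand: own x = +51 mm, y = 0, 91 mm above the counter (67.5 degrees forward of straight up as seen from the axle). The long rib's edge must come here.
- bell: Desk call bell: loose steel dome 88 mm across and 38 mm high, 0.3 kg, with a button on top. Origin: centre of the underside. Must not be shoved or lifted.
- bell_top (a point): Centre of the top face of the bell's button, 50 mm above the counter when up. The button is a steel cylinder 15 mm across standing 12 mm proud of the dome.
- bell_button (a joint): How far the bell's button is pressed, m: 0 up, 0.005 fully down (about 4 N); it springs back.
- gel: Bystander: clear bottle with white cap, 56 mm across, 150 mm high. Origin: centre of the underside.
- pen_cup: Bystander: black round cup 72 mm across, 85 mm high, with three pens reaching 140 mm. Origin: centre of the underside.
- stapler: Bystander: stapler lying along its own x, 130 x 34 x 59 mm. Origin: centre of the underside.
Not all that is in view belongs to the job. Leave any green, orange or yellow look-alike of the turn_stand alone.

How it is judged:
By the outcome, as a careful person would: the job done as asked, in the order asked, and still so for the second after the job is handed in, with the robot touching nothing.
It also fails if it takes over 58 s, if anything falls off the work surface, if the arm or the gripper's body presses on something with over 40 N, if the wrist force passes 120 N, or if a joint passes its speed limit or range.

## Working session

There is one attempt and no reset: what is moved stays moved. The work goes in short steps, Python scripts to look and compute and a shell command to move; the robot and the scene stay as the last step left them, time stands still between calls to the robot, and variables do not carry over. Pictures are saved under pics/ and viewed, at most 10 in all, crops included, and the job is handed in when it is done.

```bash
mkdir -p pics; python3 - <<'E'
from station import *
import cv2
for n in ("scene","top"):
    cv2.imwrite(f"pics/{n}0.png",grab_frame(n)[:,:,::-1])
    c=calibration(n);print(n,c)
o=get_obs();print(o["time_s"],o["eef_pos"],o["ee_rot"],o["grip_width"])
E
```

```text
scene {'camera_matrix': array([[440.33745834,   0.        , 322.53818874],
       [  0.        , 440.33745834, 229.83433958],
       [  0.        ,   0.        ,   1.        ]]), 'D': array([0.02065217, 0.        , 0.        , 0.        , 0.        ]), 'extrinsics': array([[-0.68679573,  0.72677365, -0.01056824,  0.3993269 ],
       [-0.62131098, -0.57946461,  0.52744044,  0.27990123],
       [ 0.3772059 ,  0.36881001,  0.84952627, -1.22851325],
       [ 0.        ,  0.        ,  0.        ,  1.        ]])}
top {'camera_matrix': array([[593.09958907,   0.        , 323.59726223],
       [  0.        , 593.09958907, 236.44177943],
       [  0.        ,   0.        ,   1.        ]]), 'D': array([-0.09517718,  0.        ,  0.        ,  0.        ,  0.        ]), 'extrinsics': array([[-0.01882172, -0.99981377, -0.0042615 ,  0.02688415],
       [ 0.99596083, -0.01912311,  0.08772877, -0.56949969],
       [-0.08779393, -0.00259308,  0.99613528, -1.18420754],
       [ 0.        ,  0.        ,  0.        ,  1.        ]])}
0.1 [ 0.21890884 -0.53110612  0.23040541] [[ 9.24609879e-01  3.80915313e-01 -3.09008897e-04]
 [ 3.80915267e-01 -9.24608392e-01  1.69748288e-03]
 [ 3.60885001e-04 -1.68721564e-03 -9.99998512e-01]] 0.08528209365195506
```

View pics/scene0.png

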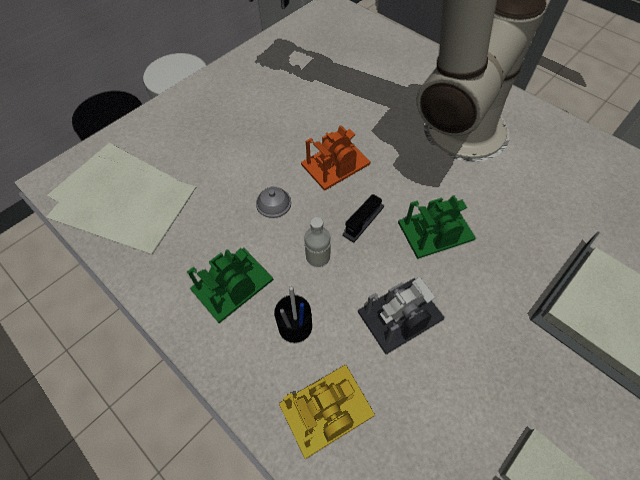

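View pics/top0.png

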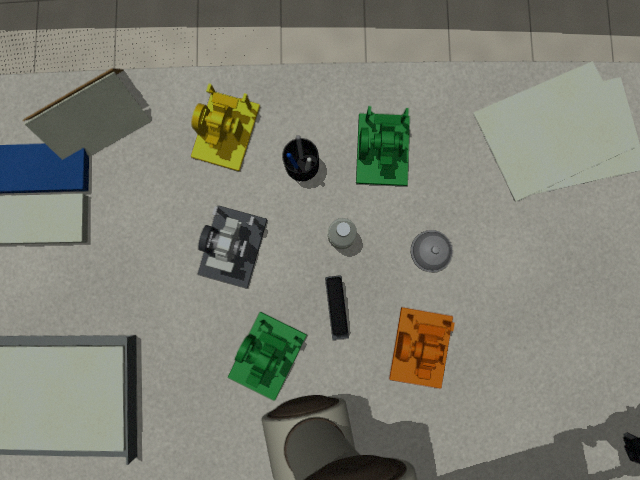

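The real (grey) stand is at top (233,246), with its base corners near (218,206), (267,217), (248,287) and (198,276). The bell button is at top (435,250). In the scene view the long rib seems to be at the rear, near (412,290).

```bash
cat > h.py <<'E'
from station import *
import cv2, numpy as np
def proj(n,P,c=None):
    c=c or calibration(n);E=c["extrinsics"];P=np.atleast_2d(P)@E[:3,:3].T+E[:3,3]
    P=P*[1,-1,-1]
    return cv2.projectPoints(P,np.zeros(3),np.zeros(3),c["camera_matrix"],c["D"])[0][:,0]
def back(n,px,z,c=None):
    c=c or calibration(n);E=c["extrinsics"]
    u=cv2.undistortPoints(np.float64(px).reshape(-1,1,2),c["camera_matrix"],c["D"])[:,0]
    d=np.c_[u[:,0],-u[:,1],-np.ones(len(u))]@E[:3,:3];o=-E[:3,:3].T@E[:3,3]
    return o+d*((z-o[2])/d[:,2])[:,None]
E
python3 - <<'E'
from h import *
b=back("top",[(218,206),(267,217),(248,287),(198,276)],.012);print(b,b.mean(0))
f=(b[0]+b[1]-b[2]-b[3])/2;l=(b[0]+b[3]-b[1]-b[2])/2
print(np.linalg.norm(f),np.linalg.norm(l),np.arctan2(f[1],f[0]),np.arctan2(-l[0],l[1]))
print(back("top",[(435,250)],.05),back("scene",[(272,191)],.05))
print(back("top",[(343,230)],.15),back("top",[(300,160)],.085))
t=cv2.imread("pics/top0.png")[190:300,180:290];s=cv2.imread("pics/scene0.png")[260:360,345:455]
cv2.imwrite("pics/crop.png",np.hstack([cv2.resize(t,(400,400),interpolation=2),cv2.resize(s,(400,400),interpolation=2)]))
E
```

```text
[[0.63879491 0.2343805  0.012     ]
 [0.61370173 0.13245855 0.012     ]
 [0.46993926 0.17310184 0.012     ]
 [0.49421445 0.27638974 0.012     ]] [0.55416259 0.20408266 0.012     ]
0.14997756704746576 0.10553235856795529 -0.2791614290133948 -0.23608860141650825
[[ 0.53624977 -0.20604291  0.05      ]] [[ 0.53704712 -0.20860319  0.05      ]]
[[ 0.57004418 -0.01997972  0.15      ]] [[0.7161695  0.05938818 0.085     ]]
```

View pics/crop.png

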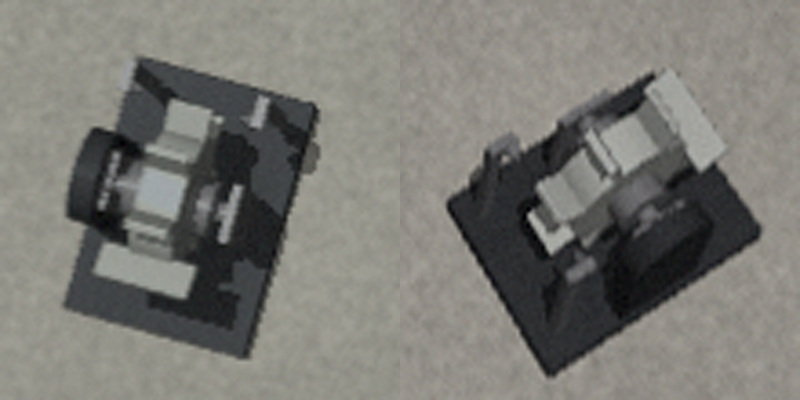

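The crop shows the wide rib at the rear, near top px (220,265), so it is probably three clicks away. I'll check that by projecting the candidates and work out the approach.

```bash
python3 - <<'E'
from h import *
o=np.array([.5541,.2041,0]);y=-.265
R=np.array([[np.cos(y),-np.sin(y),0],[np.sin(y),np.cos(y),0],[0,0,1]])
for k in (2,3,4):
    a=np.radians(67.5-45*k);p=[o+R@[.055*np.sin(a),s*.026,.07+.055*np.cos(a)] for s in (1,0,-1)]
    print(k,[(proj(n,p)-q)*4/1.1*[1,1.1 if n=="scene" else 1] for n,q in (("top",(180,190)),("scene",(345,260)))])
print(proj("top",[o+R@[.06,s*.037,.097] for s in (1,-1)])-[180,190])
q=get_obs();T=q["ee_rot"];print("rear_top",o+R@[-.021,0,.121],"fwd",R[:,0])
for nm,P in (("pre",o+R@[-.075,0,.165]),("start",o+R@[-.05,0,.109]),("bellpre",[.5366,-.207,.09])):
    print(nm,P,"tool shift",T.T@(P-q["eef_pos"]))
print("tool yaw deg",np.degrees(np.arctan2(T[1,0],T[0,0])), q["q"])
print("fwd in tool",T.T@R[:,0])
E
```

```text
2 [array([[100.0057832 , 217.14281734],
       [148.22210588, 229.4040817 ],
       [196.60466114, 241.69131674]]), array([[297.20076354, 150.20003619],
       [266.13212778, 107.25838079],
       [235.9499048 ,  65.53230085]])]
3 [array([[ 96.72805041, 275.14321475],
       [143.78547012, 287.18394304],
       [190.99985001, 299.24336197]]), array([[330.24712281, 144.69427055],
       [299.88673563, 103.43857868],
       [270.36237795,  63.30849895]])]
4 [array([[112.05588767, 278.11518493],
       [157.48202298, 289.73104749],
       [203.05048318, 301.36343929]]), array([[314.75711543, 177.52760266],
       [285.78145617, 137.44418814],
       [257.57333022,  98.41427299]])]
[[35.3465082  18.55718631]
 [72.21305537 27.76838335]]
rear_top [0.53383306 0.20960009 0.121     ] fwd [ 0.9650925  -0.26190927  0.        ]
pre [0.48171806 0.2237432  0.165     ] tool shift [ 0.53050603 -0.5977216   0.06660544]
start [0.50584537 0.21719546 0.109     ] tool shift [ 0.55030004 -0.58238257  0.12258679]
bellpre [0.5366, -0.207, 0.09] tool shift [ 0.41714668 -0.17842092  0.14085719]
tool yaw deg 22.39038946708463 [-1.39010554e+00  1.58990786e-01  1.59812084e+00  1.09362880e-06
  1.38620640e+00 -2.10095737e-01]
fwd in tool [ 7.92568822e-01  6.09782019e-01 -7.42808666e-04]
```

The long rib's projection matches three clicks in both cameras, so the wheel is at about -2.36. I'll shut the fingers and travel there high up, turning the tool's x onto the stand's forward axis.

```bash
cat > where.py <<'E'
from h import *
import sys
o=np.array([.5541,.2041,0]);y=-.265
R=np.array([[np.cos(y),-np.sin(y),0],[np.sin(y),np.cos(y),0],[0,0,1]])
q=get_obs();T=q["ee_rot"];p=q["eef_pos"]
print("t",q["time_s"],"stand-frame tcp mm",(R.T@(p-o)*1e3).round(1),"q",q["q"].round(2),"F",q["ft_force"].round(1),"w",q["grip_width"].round(4))
print("x-axis in stand",(R.T@T[:,0]).round(3))
for nm,P in (("pre",o+R@[-.075,0,.165]),("bell",[.5366,-.207,.05])):
    print(nm,"shift mm",(T.T@(P-p)*1e3).round(1))
E
python3 -m pendant '[[[0,0.033,-0.037,0,0,0,4.75],[0,0.066,-0.074,0,0,0,9.5],[0,0.1,-0.112,0,0,0,14.2],[0,0.133,-0.149,0,0,0,19],[0,0.166,-0.187,0,0,0,23.7],[0,0.2,-0.224,0,0,0,28.4],[0,0.233,-0.261,0,0,0,33],[0,0.265,-0.299,0,0,0,37.6]]]' 40; python3 where.py
```

```text
time_s: 0.9
eef_pos: [0.3501, -0.1526, 0.2311]
ee_rot: [[0.964, -0.266, 0.0], [-0.266, -0.964, 0.0], [0.0, -0.0, -1.0]]
ft_force: [0.4, -0.4, 0.1]
grip_width: 0.0001
finger_force: 0.0Traceback (most recent call last):
  File "where.py", line 6, in <module>
    print("t",q["time_s"],"stand-frame tcp mm",(R.T@(p-o)*1e3).round(1),"q",q["q"].round(2),"F",q["ft_force"].round(1),"w",q["grip_width"].round(4))
                                                                                                                           ^^^^^^^^^^^^^^^^^^^^^
AttributeError: 'float' object has no attribute 'round'
```

```bash
sed -i 's/q\["grip_width"\].round(4)/round(q["grip_width"],4)/' where.py
python3 -m pendant '[[[0,0.004,-0.05,0,0,0,0],[0,0.008,-0.1,0,0,0,0],[0,0.012,-0.15,0,0,0,0],[0,0.016,-0.2,0,0,0,0],[0,0.02,-0.25,0,0,0,0],[0,0.024,-0.3,0.01,0,0,0],[0,0.027,-0.35,0.02,0,0,0],[0,0.027,-0.398,0.03,0,0,0]]]'; python3 where.py; python3 - <<'E'
from h import *
c=calibration("wrist");im=grab_frame("wrist")[:,:,::-1].copy()
cv2.imwrite("pics/wrist1.png",im)
o=np.array([.5541,.2041,0]);y=-.265
R=np.array([[np.cos(y),-np.sin(y),0],[np.sin(y),np.cos(y),0],[0,0,1]])
print(proj("wrist",[o+R@v for v in ([.06,.037,.097],[.06,-.037,.097],[-.021,.012,.121],[-.021,-.012,.121],[-.0508,.026,.091],[-.0508,-.026,.091])],c))
E
```

```text
time_s: 1.7
eef_pos: [0.4802, 0.2226, 0.201]
ee_rot: [[0.965, -0.262, 0.0], [-0.262, -0.965, -0.0], [0.0, 0.0, -1.0]]
ft_force: [0.3, -1.0, 0.5]
grip_width: -0.0004
finger_force: 0.0
t 1.7 stand-frame tcp mm [-76.2  -1.5 201. ] q [ 0.21  0.06  1.76 -0.    1.32  2.04] F [ 0.3 -1.   0.5] w -0.0004
x-axis in stand [ 1. -0.  0.]
pre shift mm [ 1.2 -1.5 36. ]
bell shift mm [167.  399.8 151.1]
[[250.85337434  -7.60674565]
 [389.72517037  -7.73552164]
 [297.03296963 148.08026419]
 [343.51653829 148.05599333]
 [277.39231519 194.80653275]
 [363.69580848 194.77257453]]
```

View pics/wrist1.png

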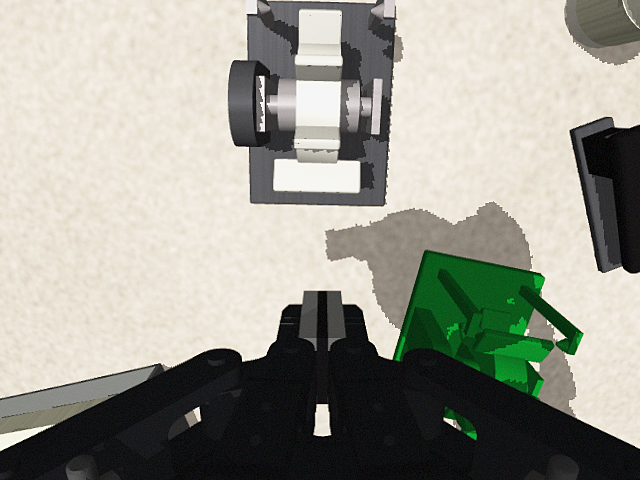

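The wrist view shows the long rib's edge at (273–361,192), against a prediction of (277–364,195). So the stand is about 2 mm further left and 1 mm further forward than estimated, and the yaw is right. I'll lower the finger behind rear_top and push one click.

```bash
sed -i 's/^o=.*/o=np.array([.5558,.2053,0]);y=-.265/' where.py
python3 -m pendant '[[[0,0.01,-0.003,0.02,0,0,0],[0,0.02,-0.003,0.045,0,0,0],[0,0.026,-0.003,0.07,0,0,0],[0,0.026,-0.003,0.088,0,0,0],[0,0.026,-0.003,0.088,0,0,0],[0,0.03,-0.003,0.088,0,0,0],[0,0.034,-0.003,0.088,0,0,0],[0,0.038,-0.003,0.088,0,0,0]]]'; python3 where.py
```

```text
time_s: 2.55
eef_pos: [0.5188, 0.2134, 0.1153]
ee_rot: [[0.965, -0.262, 0.003], [-0.262, -0.965, 0.0], [0.003, -0.001, -1.0]]
ft_force: [0.3, -0.8, 0.7]
grip_width: 0.0001
finger_force: 0.0
t 2.55 stand-frame tcp mm [-37.9  -1.8 115.3] q [ 0.17  0.24  1.75 -0.    1.15  2.01] F [ 0.3 -0.8  0.7] w 0.0001
x-axis in stand [ 1.    -0.     0.003]
pre shift mm [-37.   -1.9 -49.8]
bell shift mm [127.3 401.1  65.1]
```

```bash

python3 -m pendant '[[[0,0.005,0,0.001,0,0,0],[0,0.01,0,0.001,0,0,0],[0,0.015,0,0.001,0,0,0],[0,0.02,0,0.001,0,0,0],[0,0.025,0,0.001,0,0,0],[0,0.03,0,0.001,0,0,0],[0,0.035,0,0.001,0,0,0],[0,0.038,0,0.001,0,0,0]]]'; python3 where.py
```

```text
time_s: 3.35
eef_pos: [0.555, 0.203, 0.1129]
ee_rot: [[0.965, -0.263, 0.001], [-0.263, -0.965, -0.0], [0.001, -0.0, -1.0]]
ft_force: [0.1, 0.2, 0.9]
grip_width: 0.0001
finger_force: 0.0
t 3.35 stand-frame tcp mm [-1.000e-01 -2.400e+00  1.129e+02] q [ 0.15  0.31  1.66 -0.    1.17  1.98] F [0.1 0.2 0.9] w 0.0001
x-axis in stand [ 1.    -0.001  0.001]
pre shift mm [-74.8  -2.4 -52.2]
bell shift mm [ 89.9 400.5  62.9]
```

```bash

python3 -m pendant '[[[0,0,0,0,0,0,0],[0,0,0,0,0,0,0],[0,0,0,0,0,0,0],[0,0,0,-0.02,0,0,0],[0,0,0,-0.04,0,0,0],[0,-0.03,0,-0.06,0,0,0],[0,-0.07,0,-0.086,0,0,0],[0,-0.076,0,-0.086,0,0,0]]]'; python3 where.py; python3 - <<'E'
from h import *
cv2.imwrite("pics/wrist2.png",grab_frame("wrist")[:260,150:450,::-1])
E
```

```text
time_s: 4.15
eef_pos: [0.4799, 0.2249, 0.2025]
ee_rot: [[0.966, -0.26, 0.005], [-0.26, -0.966, 0.002], [0.004, -0.003, -1.0]]
ft_force: [1.9, 0.4, 0.5]
grip_width: -0.0001
finger_force: 0.0
t 4.15 stand-frame tcp mm [-78.4  -0.9 202.5] q [0.21 0.06 1.76 0.   1.31 2.04] F [1.9 0.4 0.5] w -0.0001
x-axis in stand [1.    0.002 0.004]
pre shift mm [ 3.3 -0.8 37.5]
bell shift mm [166.6 402.7 152. ]
```

View pics/wrist2.png

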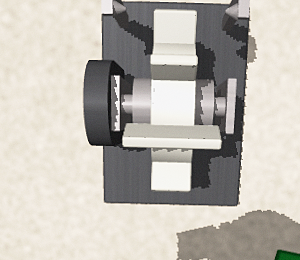

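The long rib has advanced one click and is now at rear_top (crop (122–221,138)). The one-click push works, so two more.

```bash

python3 -m pendant '[[[0,0.01,-0.001,0.02,0,0,0],[0,0.02,-0.001,0.045,0,0,0],[0,0.026,-0.001,0.07,0,0,0],[0,0.026,-0.001,0.088,0,0,0],[0,0.026,-0.001,0.088,0,0,0],[0,0.03,-0.001,0.088,0,0,0],[0,0.034,-0.001,0.088,0,0,0],[0,0.038,-0.001,0.088,0,0,0]]]'; python3 where.py
```

```text
time_s: 5.0
eef_pos: [0.5191, 0.2144, 0.1121]
ee_rot: [[0.965, -0.262, 0.003], [-0.262, -0.965, 0.0], [0.002, -0.001, -1.0]]
ft_force: [-0.0, 0.3, 0.3]
grip_width: 0.0001
finger_force: 0.0
t 5.0 stand-frame tcp mm [-37.8  -0.9 112.1] q [ 0.18  0.24  1.75 -0.    1.15  2.01] F [-0.   0.3  0.3] w 0.0001
x-axis in stand [ 1.    -0.     0.002]
pre shift mm [-37.1  -0.9 -53. ]
bell shift mm [127.3 402.1  62. ]
```

```bash

python3 -m pendant '[[[0,0.005,0,0.001,0,0,0],[0,0.01,0,0.001,0,0,0],[0,0.015,0,0.001,0,0,0],[0,0.02,0,0.001,0,0,0],[0,0.025,0,0.001,0,0,0],[0,0.03,0,0.001,0,0,0],[0,0.035,0,0.001,0,0,0],[0,0.038,0,0.001,0,0,0]]]'; python3 where.py
```

```text
time_s: 5.8
eef_pos: [0.5554, 0.204, 0.11]
ee_rot: [[0.965, -0.263, 0.001], [-0.263, -0.965, -0.0], [0.001, -0.0, -1.0]]
ft_force: [-0.2, 0.9, -0.8]
grip_width: -0.0
finger_force: 0.0
t 5.8 stand-frame tcp mm [-1.0e-01 -1.4e+00  1.1e+02] q [ 0.15  0.32  1.66 -0.    1.16  1.98] F [-0.2  0.9 -0.8] w -0.0
x-axis in stand [ 1.    -0.001  0.001]
pre shift mm [-74.9  -1.3 -55.1]
bell shift mm [ 89.8 401.5  60. ]
```

```bash

python3 -m pendant '[[[0,0,0,0,0,0,0],[0,0,0,0,0,0,0],[0,0,0,0,0,0,0],[0,0,0,-0.02,0,0,0],[0,0,0,-0.04,0,0,0],[0,-0.03,0,-0.06,0,0,0],[0,-0.07,0,-0.086,0,0,0],[0,-0.076,0,-0.086,0,0,0]]]'; python3 where.py; python3 - <<'E'
from h import *
cv2.imwrite("pics/wrist3.png",grab_frame("wrist")[:260,150:450,::-1])
E
```

```text
time_s: 6.6
eef_pos: [0.4801, 0.2259, 0.1994]
ee_rot: [[0.965, -0.26, 0.005], [-0.26, -0.965, 0.002], [0.004, -0.003, -1.0]]
ft_force: [0.4, -1.0, 1.0]
grip_width: -0.0001
finger_force: 0.0
t 6.6 stand-frame tcp mm [-78.4   0.  199.4] q [0.21 0.07 1.76 0.   1.31 2.05] F [ 0.4 -1.   1. ] w -0.0001
x-axis in stand [1.    0.002 0.004]
pre shift mm [ 3.3  0.1 34.5]
bell shift mm [166.6 403.7 148.9]
```

View pics/wrist3.png

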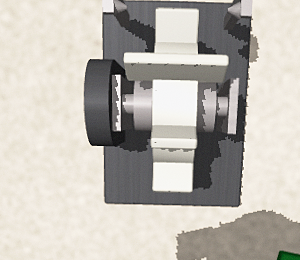

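The long rib is now the front top rib (crop (124–228,66)), with one click left. The height has drifted down about 3 mm, so I'll lower it slightly less this time.

```bash

python3 -m pendant '[[[0,0.01,0,0.02,0,0,0],[0,0.02,0,0.045,0,0,0],[0,0.026,0,0.07,0,0,0],[0,0.026,0,0.085,0,0,0],[0,0.026,0,0.085,0,0,0],[0,0.03,0,0.085,0,0,0],[0,0.034,0,0.085,0,0,0],[0,0.038,0,0.085,0,0,0]]]'; python3 where.py
```

```text
time_s: 7.45
eef_pos: [0.519, 0.2145, 0.1122]
ee_rot: [[0.965, -0.262, 0.003], [-0.262, -0.965, 0.0], [0.003, -0.001, -1.0]]
ft_force: [0.0, 0.0, -0.4]
grip_width: 0.0002
finger_force: 0.0
t 7.45 stand-frame tcp mm [-37.9  -0.8 112.2] q [ 0.18  0.24  1.75 -0.    1.15  2.01] F [ 0.   0.  -0.4] w 0.0002
x-axis in stand [ 1.    -0.     0.003]
pre shift mm [-37.   -0.8 -52.9]
bell shift mm [127.3 402.2  62.1]
```

```bash

python3 -m pendant '[[[0,0.005,0,0.001,0,0,0],[0,0.01,0,0.001,0,0,0],[0,0.015,0,0.001,0,0,0],[0,0.02,0,0.001,0,0,0],[0,0.025,0,0.001,0,0,0],[0,0.03,0,0.001,0,0,0],[0,0.035,0,0.001,0,0,0],[0,0.038,0,0.001,0,0,0]]]'; python3 where.py
```

```text
time_s: 8.25
eef_pos: [0.5551, 0.204, 0.1098]
ee_rot: [[0.965, -0.263, 0.001], [-0.263, -0.965, -0.0], [0.001, -0.0, -1.0]]
ft_force: [0.4, -1.0, -0.1]
grip_width: -0.0001
finger_force: 0.0
t 8.25 stand-frame tcp mm [ -0.3  -1.4 109.8] q [ 0.15  0.32  1.66 -0.    1.16  1.98] F [ 0.4 -1.  -0.1] w -0.0001
x-axis in stand [ 1.    -0.001  0.001]
pre shift mm [-74.6  -1.3 -55.3]
bell shift mm [ 90.1 401.5  59.8]
```

```bash

python3 -m pendant '[[[0,0,0,0,0,0,0],[0,0,0,0,0,0,0],[0,0,0,0,0,0,0],[0,0,0,-0.02,0,0,0],[0,0,0,-0.04,0,0,0],[0,-0.03,0,-0.06,0,0,0],[0,-0.07,0,-0.086,0,0,0],[0,-0.076,0,-0.086,0,0,0]]]'; python3 where.py; python3 - <<'E'
from h import *
cv2.imwrite("pics/wrist4.png",grab_frame("wrist")[:260,150:450,::-1])
E
```

```text
time_s: 9.05
eef_pos: [0.4801, 0.2259, 0.1994]
ee_rot: [[0.966, -0.26, 0.005], [-0.26, -0.966, 0.002], [0.004, -0.003, -1.0]]
ft_force: [1.1, 1.3, 1.2]
grip_width: -0.0
finger_force: 0.0
t 9.05 stand-frame tcp mm [-7.850e+01  1.000e-01  1.994e+02] q [0.21 0.07 1.76 0.   1.31 2.05] F [1.1 1.3 1.2] w -0.0
x-axis in stand [1.    0.002 0.004]
pre shift mm [ 3.3  0.2 34.4]
bell shift mm [166.6 403.7 148.9]
```

View pics/wrist4.png

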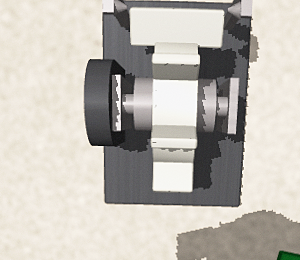

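The long rib sits between the pointers (crop (130–225,27)). Next I'll carry the finger high across to the bell.

```bash

python3 -m pendant '[[[0,0.01,0.04,-0.02,0,0,0],[0,0.03,0.09,-0.03,0,0,0],[0,0.05,0.14,-0.03,0,0,0],[0,0.07,0.19,-0.03,0,0,0],[0,0.09,0.235,-0.03,0,0,0],[0,0.11,0.28,-0.03,0,0,0],[0,0.13,0.325,-0.03,0,0,0],[0,0.148,0.365,-0.03,0,0,0]]]'>/dev/null
python3 where.py; python3 - <<'E'
from h import *
c=calibration("wrist");im=grab_frame("wrist")
cv2.imwrite("pics/wrist5.png",im[:,:,::-1])
print(proj("wrist",[[.5366,-.207,.05]],c))
E
```

```text
t 9.9 stand-frame tcp mm [  69.6 -365.3  224.5] q [-0.52  0.11  1.67 -0.    1.37  1.31] F [ 0.9 -0.1 -0.2] w 0.0001
x-axis in stand [ 1.    -0.001 -0.001]
pre shift mm [-145.  -365.1   59.7]
bell shift mm [ 20.1  37.6 174.4]
[[372.83757222 186.61279926]]
```

View pics/wrist5.png

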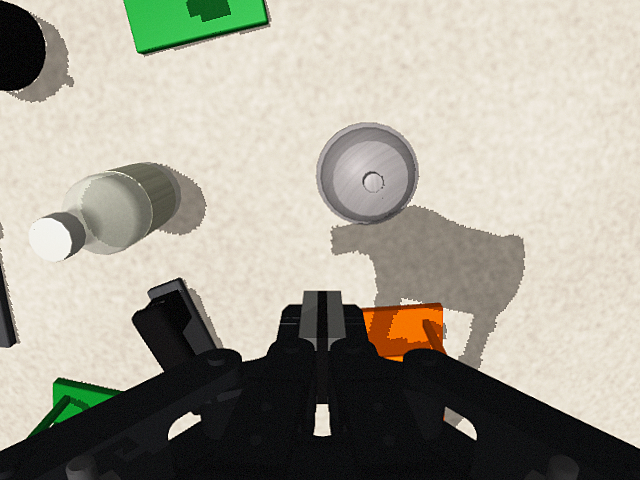

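The bell button is at (373,182), about 3 mm further forward than predicted. I'll correct for that, come down above it, then press gradually.

```bash

python3 -m pendant '[[[0,0.012,0.02,0.03,0,0,0],[0,0.0225,0.0375,0.06,0,0,0],[0,0.0225,0.0375,0.09,0,0,0],[0,0.0225,0.0375,0.12,0,0,0],[0,0.0225,0.0375,0.14,0,0,0],[0,0.0225,0.0375,0.155,0,0,0],[0,0.0225,0.0375,0.162,0,0,0],[0,0.0225,0.0375,0.162,0,0,0]]]'>/dev/null
python3 where.py; python3 - <<'E'
from h import *
cv2.imwrite("pics/bell.png",cv2.resize(grab_frame("wrist")[150:400,200:450,::-1],(500,500)))
E
```

```text
t 10.75 stand-frame tcp mm [  91.1 -400.1   62.7] q [-0.57  0.35  1.72 -0.    1.07  1.26] F [ 0.1 -0.3 -0. ] w 0.0001
x-axis in stand [ 1.    -0.001 -0.002]
pre shift mm [-166.4 -400.1 -101.8]
bell shift mm [-1.6  2.8 12.7]
```

View pics/bell.png

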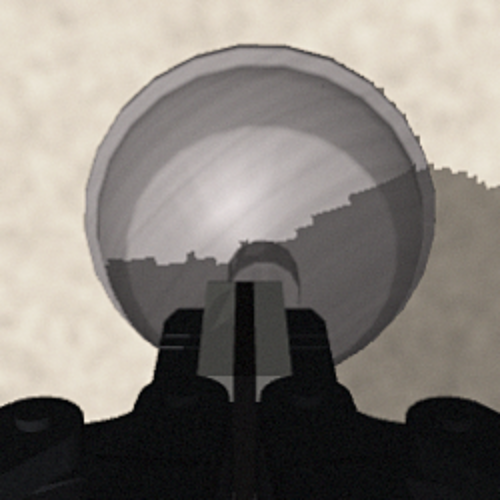

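```bash
python3 - <<'E'
from h import *
q=get_obs();T=q["ee_rot"];p=q["eef_pos"]
for px in ((332,287.5),(332,270)): print(T.T@(back("wrist",[px],.05)[0]-p)*1e3)
print(proj("wrist",[p,p+T[:,0]*.011]))
E
```

```text
[ 5.39166334  3.32389507 13.88134053]
[12.79036973  3.27514197 13.88309092]
[[323.74633373 315.50602948]
 [323.77647656 287.95872865]]
```

The button is about 5 mm ahead of and 3 mm to the right of the fingertip, so I'll centre on it and press in small steps.

```bash

python3 -m pendant '[[[0,0.005,0.003,0,0,0,0],[0,0.005,0.003,0.004,0,0,0],[0,0.005,0.003,0.008,0,0,0],[0,0.005,0.003,0.01,0,0,0],[0,0.005,0.003,0.012,0,0,0],[0,0.005,0.003,0.014,0,0,0],[0,0.005,0.003,0.015,0,0,0],[0,0.005,0.003,0.015,0,0,0]]]'>/dev/null
python3 where.py
```

```text
t 11.6 stand-frame tcp mm [  96.4 -403.1   48.7] q [-0.57  0.38  1.71  0.    1.05  1.26] F [-1.4  0.8  2. ] w -0.0005
x-axis in stand [ 1. -0. -0.]
pre shift mm [-171.6 -403.1 -116.2]
bell shift mm [-7.  -0.2 -1.3]
```

```bash

python3 -m pendant '[[[0,0,0,0.001,0,0,0],[0,0,0,0.001,0,0,0],[0,0,0,0.001,0,0,0],[0,0,0,0.001,0,0,0],[0,0,0,0.001,0,0,0],[0,0,0,0.001,0,0,0],[0,0,0,0.002,0,0,0],[0,0,0,0.002,0,0,0]]]'>/dev/null
python3 where.py
```

```text
t 12.4 stand-frame tcp mm [  96.6 -403.2   46.7] q [-0.57  0.39  1.71  0.    1.04  1.26] F [-0.5 -0.   3.5] w -0.0002
x-axis in stand [ 1. -0.  0.]
pre shift mm [-171.8 -403.1 -118.3]
bell shift mm [-7.1 -0.2 -3.3]
```

Contact is made and the force is rising along the spring: 2 N, then 3.5 N. I'll continue down to the stop.

```bash

python3 -m pendant '[[[0,0,0,0.001,0,0,0],[0,0,0,0.001,0,0,0],[0,0,0,0.0015,0,0,0],[0,0,0,0.0015,0,0,0],[0,0,0,0.002,0,0,0],[0,0,0,0.002,0,0,0],[0,0,0,0.002,0,0,0],[0,0,0,0.002,0,0,0]]]'>/dev/null
python3 where.py
```

```text
t 13.2 stand-frame tcp mm [  96.6 -403.2   45.1] q [-0.57  0.39  1.71 -0.    1.04  1.26] F [-2.1  1.8  6.2] w -0.0001
x-axis in stand [ 1. -0.  0.]
pre shift mm [-171.8 -403.1 -120. ]
bell shift mm [-7.2 -0.3 -4.9]
```

```bash

python3 -m pendant '[[[0,0,0,0.0005,0,0,0],[0,0,0,0.0005,0,0,0],[0,0,0,0.001,0,0,0],[0,0,0,0.001,0,0,0],[0,0,0,0.001,0,0,0],[0,0,0,0.001,0,0,0],[0,0,0,0.001,0,0,0],[0,0,0,0.001,0,0,0]]]'>/dev/null
python3 where.py
```

```text
t 14.0 stand-frame tcp mm [  96.7 -403.2   44.9] q [-0.57  0.39  1.71 -0.    1.04  1.26] F [-4.5  3.  12. ] w 0.0003
x-axis in stand [ 1. -0. -0.]
pre shift mm [-171.8 -403.2 -120.1]
bell shift mm [-7.2 -0.3 -5.1]
```

The button is on its stop: 12 N with no further travel. I'll lift straight up and check.

```bash

python3 -m pendant '[[[0,0,0,-0.003,0,0,0],[0,0,0,-0.008,0,0,0],[0,0,0,-0.02,0,0,0],[0,0,0,-0.05,0,0,0],[0,0,0,-0.09,0,0,0],[0,0,0,-0.13,0,0,0],[0,0,0,-0.17,0,0,0],[0,0,0,-0.18,0,0,0]]]'>/dev/null
python3 -m pendant '[[[0,-0.03,0,0,0,0,0],[0,-0.06,0,0,0,0,0],[0,-0.08,0,0,0,0,0],[0,-0.08,0,0,0,0,0],[0,-0.08,0,0,0,0,0],[0,-0.08,0,0,0,0,0],[0,-0.08,0,0,0,0,0],[0,-0.08,0,0,0,0,0]]]'>/dev/null
python3 where.py; python3 - <<'E'
from h import *
t=grab_frame("top")[:,:,::-1];s=grab_frame("scene")[:,:,::-1]
cv2.imwrite("pics/end.png",np.hstack([cv2.resize(t[180:330,190:460],(540,300)),cv2.resize(s[260:360,345:430],(255,300))]))
E
```

```text
t 15.6 stand-frame tcp mm [  17.  -403.2  223.6] q [-0.62 -0.02  1.8   0.    1.36  1.21] F [ 0.2  0.4 -1. ] w -0.0001
x-axis in stand [ 1. -0. -0.]
pre shift mm [ -92.1 -403.2   58.6]
bell shift mm [ 72.5  -0.3 173.5]
```

View pics/end.png

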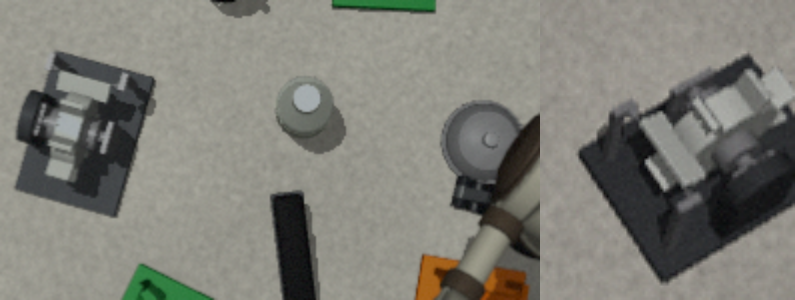

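The final picture shows the long rib between the pointer posts (crop (82,85) in the top view, (670,150) in the scene view). The bell (button at crop (490,140)) and the bystanders are where they were, and the robot is clear.

```bash
python3 -c "
from station import *
print(finish_job())"
```

```text
the job is handed in; nothing more can be done
None
```

Job handed in at about 16 s: I flicked the wheel three clicks so the long rib rests between the pointers, then pressed the bell button to its stop and let it go; the bottle, bell and the rest of the scene in the last picture had not moved, though that picture did not cover all of the pen cup.

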